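Hold the bench-box flap at its balance point

ROBOT

A 6-joint arm with a two-finger parallel gripper is mounted at the origin on a cart in front of the work surface, level with it; the furniture and walls round the work are solid. World frame = base frame: x ahead of the robot, y to its left, z up, the work surface at z = 0. Lengths are in m, angles in rad, forces in N, time in s.
With the tool pointing down it reaches from about 0.225 to 0.875 m from the base axis. Payload 3.4 kg.
Tool frame: the origin (TCP) lies at the very end of the fingers, on their centre line; the grasp point (between the pads) lies 19 mm behind it; z points along the fingers, y is the line along which they close (so a half turn about z gives the same grasp; the last joint's range is limited). The gripper opens to 85 mm and grips with 20 to 120 N. Pads are 22 mm wide; open, the fingers measure 114 mm over their backs; the gripper's body (76 mm by 85 mm) begins 54 mm behind the grasp point. The pads swing forward as they close: fully open they stand 13 mm farther back than shut.
Start: joints at [1.006, 0.276, 1.505, -0, 1.361, -0.121], TCP at [0.247, 0.519, 0.231] pointing down, gripper open.
Joint ranges: [-2.89, 2.89], [-0.75, 2.08], [0.22, 2.7], [-1.18, 4.32], [0.11, 2.71], [-2.7, 2.7]. Speed limits (rad/s): [2.57, 2.57, 3.14, 3.14, 3.14, 3.14].

INTERFACE

Orientations are given as a unit quaternion [w, x, y, z].
In Python, from rig import manip, get_image, camera_info gives the robot as it stands. The module is installed in compiled form; this text tells all that it offers.
- The arm moves only by the shell command python3 -m crank 'ROWS' [FORCE]. ROWS is a JSON object of lists of equal length, an entry for each row: "translation": the shift along the tool's x, y, z in mm, a list of three; "roll": the turn about the tool's z in rad; "fingers": the opening, from 0 (shut) to 1 (fully open). A call has 1 to 8 rows; each row shifts and turns the commanded pose from where the row before left it, along the tool's axes as they then stand; what a row does not reach is not made up. A row lasts 1/10 s, in which the tool goes at most 50 mm and 8.59 degrees, less where a joint would pass 70% of its speed; a pose out of reach is approached as far as the arm can. A call is refused whole if a number of a shift passes 50 or a number of a turn 0.15, either way. A call with a gripper value outside its range is refused whole. The fingers move at their own pace and stop on an object; FORCE is the grip in N (left out, the last holds). Time passes only in rows, so rows that do not move let the fingers close. It gives the time, the measured TCP pose, the force, the opening and the grip force at its end, in the units of the state.
- manip.get_state(): the state, without advancing time (a new reading comes with each control period).
- get_image(name): name is "scene" or "top" or "wrist"; returns the picture (400x640x3 uint8, blue, green, red); there is no depth.
- camera_info(name): a dict with "mtx" (3x3 intrinsics, pixels), "rvec" (rotation vector, rad) and "tvec" (3), from world to camera coordinates, as OpenCV has them. Camera axes: x right, y down, z forward; pixel columns grow to the right and rows downward; lengths in m; the calibration is good to about 2 mm. A picture is of the moment at which its call begins: read the wrist's pose just before it. camera_info takes no time and is no camera call; for the wrist camera it gives the pose at the moment of the call.
- manip.sign_off(): hands the job in; it is judged then, once.
The state is a dict: "clock": time; "qpos": joint angles; "qd": joint speeds; "effort": joint torques, N m; "position": TCP position; "ee_rot": TCP orientation; "contact_force": force on the tool from outside, world axes, zero at the start; "moment": the same for the moment, N m; "width": finger opening in m; "gripper_force": force on a finger pad.
Only numpy, scipy, OpenCV 4.12 (cv2) and the standard library are available. Lean on these libraries where they do the work, as an engineer would, in place of code of your own. Each camera call takes 0.05 s, during which the arm holds its last target. There are 200 camera calls.

TASK

A lid stay is about to be screwed to the plywood bench box. Stand the clear jar with the black lid upright and wholly on the box's fixed shelf, next to the flap, and let go of it; then take the flap by its steel pull bar, swing it up to its over-centre balance point (straight up on edge, where it would fall neither way) and finish still gripping the bar, holding it there. Do not drop or tip the jar, let the flap drop shut or swing well past balance towards the jar, or disturb the mug, tape measure or screwdriver.

Things in the scene. Friction and masses are not known exactly. Their poses are not given: they have to be found in the camera images.
- bench_box: Fixed plywood box, 160 mm along its x, 290 mm along its y (from y = -150 to +140 mm), about 76 mm high. Origin on the bench under the middle of the hinge line, z up. Its -y part is an open compartment covered by the hinged flap, its +y part is the fixed shelf. The flap's pull bar stands out further on the -y side.
- shelf (a point): Centre of the box's fixed flat shelf, on its top face, 72 mm above the bench and 78 mm to the +y side of the hinge line; axes as the box. The shelf is 160 mm (x) by 132 mm (y) and has no rim.
- hinge (a point): Middle of the flap's hinge axis, which runs along the box's x, 72 mm above the bench; axes as the box.
- bar (a point): Middle of the flap's round steel pull bar, 10 mm thick, 100 mm long, parallel to the hinge, in the flap's plane, 195 mm from the hinge axis, on two 10 mm arms at its ends, 40 mm clear of the plywood's edge. Flap shut: 72 mm above the bench, on the box's -y side; flap upright: 267 mm up, over the hinge. It can turn in a pinch. x along the bar, y towards the hinge.
- flap (a joint): Angle of the flap: 0 shut (flat, the start), grows as it swings up over the hinge towards the shelf; 1.571 straight up, which is its balance point; up to 3.0 fallen over. Plywood 146 mm by 160 mm by 8 mm with the bar, 0.25 to 0.42 kg; hinge nearly frictionless, so unheld it falls shut or over onto the shelf.
- jar_mid (a point): Centre of the clear round jar with black screw lid, 63 mm diameter, 94 mm tall (this point is 47 mm above its base), 0.2 to 0.5 kg, standing on the bench to the left of the box; z up along its axis.
- mug: Bystander: green and white mug, 99 mm tall, at the left; leave it alone. Origin at its base.
- tape_measure: Bystander: yellow tape measure, 32x74x60 mm, at the right; leave it alone. Origin at its base.
- screwdriver: Bystander: screwdriver with red handle, 227 mm long, lying behind the box; leave it alone. Origin at its underside.
There are look-alikes about, which are no part of the job. Of the things that look like the part that bears jar_mid, take the one that is farthest to the robot's left at the start.

How it is judged:
On the way, in this order (a step that is already met when the one before it is completed fails the run):
1. the jar stands upright and let go on the fixed shelf, the flap still down (x of jar_mid in the frame of shelf between -0.055 and 0.055 m and y of jar_mid in the frame of shelf between -0.035 and 0.037 m and z of jar_mid in the frame of shelf between 0.042 and 0.052 m and angle between jar_mid's own z axis and vertical below 0.08 rad and linear speed of jar below 0.02 m/s and contact force between the fingers and jar below 0.1 N and value of joint flap below 0.3 rad), for 0.2 s.
2. the flap is held by its bar at the balance point (value of joint flap between 1.501 and 1.641 rad and contact force between the fingers and flap above 1 N and distance between the grasp point and bar below 0.06 m), for 0.3 s.
At the end, for the whole second after the job is handed in: The flap stands within 0.07 rad (4 degrees) of straight up, still, with the fingers still gripping its pull bar (over 1 N); the jar stands upright, untouched, with its base on the fixed shelf (centre within 55 mm of the shelf's centre along x and about 35 mm along y) and carries none of the flap (all of step 2 and velocity of joint flap between -0.05 and 0.05 rad/s and contact force between jar and flap below 0.1 N and x of jar_mid in the frame of shelf between -0.055 and 0.055 m and y of jar_mid in the frame of shelf between -0.035 and 0.037 m and z of jar_mid in the frame of shelf between 0.042 and 0.052 m and angle between jar_mid's own z axis and vertical below 0.08 rad and linear speed of jar below 0.02 m/s and contact force between each of the arm, the fingers and jar below 0.1 N); the arm keeps its last pose, push and grip.
It fails at once if the flap swings well past balance (over 0.35 rad) (value of joint flap above 1.92 rad).
It fails at once if the flap is dropped (falls faster than 2 rad/s) (velocity of joint flap below -2 rad/s).
It fails at once if the jar is tipped (angle between jar_mid's own z axis and vertical above 0.6 rad).
It fails at once if the jar is dropped or knocked (moves faster than 0.6 m/s unheld) (linear speed of jar above 0.6 m/s and contact force between the fingers and jar below 0.1 N).
It fails at once if the mug, tape measure or screwdriver is disturbed (moved over 30 mm) (distance of any of mug, tape_measure, screwdriver from where it was at the start of the episode above 0.03 m).
It also fails if it takes over 58 s, if anything falls off the work surface, if the arm or the gripper's body presses on something with over 40 N, if the wrist force passes 120 N, or if a joint passes its speed limit or range.

## Working session

There is one attempt and no reset: what is moved stays moved. The work goes in short steps, Python scripts to look and compute and a shell command to move; the robot and the scene stay as the last step left them, time stands still between calls to the robot, and variables do not carry over. Pictures are saved under pics/ and viewed, at most 10 in all, crops included, and the job is handed in when it is done.

```bash
mkdir -p pics; python3 - <<'E'
from rig import manip,get_image,camera_info
import cv2
s=manip.get_state();print(s)
for n in("scene","top"):
    im=get_image(n);cv2.imwrite(f"pics/{n}0.png",im);print(n,camera_info(n))
E
```

```text
{'clock': 0.0, 'qpos': array([ 1.00602713e+00,  2.76580449e-01,  1.50612182e+00,  1.99345413e-06,
        1.36071552e+00, -1.21025640e-01]), 'qd': array([-0.0003481 ,  0.0010724 , -0.00181903,  0.00081154, -0.00134653,
       -0.00178868]), 'effort': array([ 1.06446296e-03, -4.16777194e+01, -2.45805699e+01,  1.70205267e-04,
        1.09512595e-02,  1.90504956e-06]), 'position': array([0.24659285, 0.51885251, 0.23045252]), 'ee_rot': array([-3.07739813e-04,  2.20056014e-01,  9.75486811e-01, -8.59117004e-04]), 'contact_force': array([ 0.15797115, -0.04742911, -0.40794199]), 'moment': array([0.02410259, 0.00448807, 0.02072061]), 'gripper_force': 0.0, 'width': 0.08547274761054978}
scene {'mtx': array([[427.54578486,   0.        , 320.75986862],
       [  0.        , 427.54578486, 196.98676528],
       [  0.        ,   0.        ,   1.        ]]), 'rvec': array([ 2.23711485, -0.97874216,  0.40388069]), 'tvec': array([-0.41965793,  0.34410793,  1.22284631])}
top {'mtx': array([[371.38933291,   0.        , 319.37812525],
       [  0.        , 371.38933291, 203.8958944 ],
       [  0.        ,   0.        ,   1.        ]]), 'rvec': array([ 1.7783416 , -2.11088089,  0.52476336]), 'tvec': array([0.0610581 , 0.53274063, 1.12624535])}
```

View pics/scene0.png

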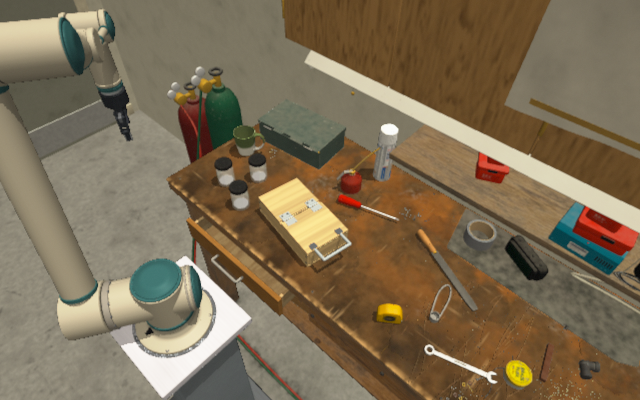

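View pics/top0.png

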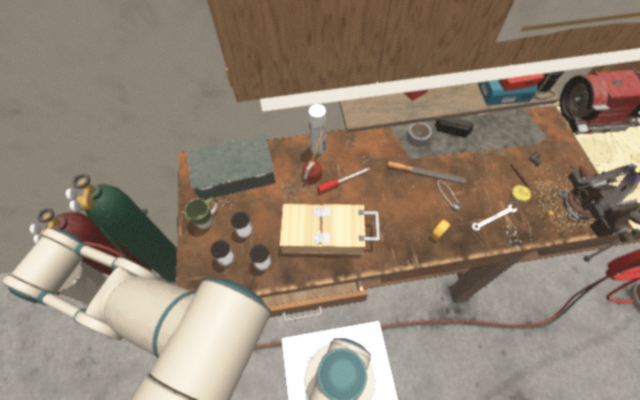

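The leftmost jar is at top (222,253) and scene (225,172), with two look-alikes at top (242,225) and (260,258). The box is at top (280-365, 204-255), with its bar on the right at about (377,226). The hinge is near (322,225).

```bash
cat > h.py <<'E'
import numpy as np,cv2
from rig import manip,get_image,camera_info
def ray(ci,p):
    R=cv2.Rodrigues(ci['rvec'])[0];t=np.array(ci['tvec']).ravel()
    u=cv2.undistortPoints(np.array([[p]],float),ci['mtx'],None)[0,0]
    return -R.T@t,R.T@np.array([u[0],u[1],1])
def plane(ci,p,z):
    c,d=ray(ci,p);return c+d*(z-c[2])/d[2]
def tri(c1,p1,c2,p2):
    a,d=ray(c1,p1);b,e=ray(c2,p2)
    s=np.linalg.lstsq(np.c_[d,-e],b-a,rcond=None)[0]
    x,y=a+s[0]*d,b+s[1]*e;return (x+y)/2,np.linalg.norm(x-y)
def proj(ci,P): return cv2.projectPoints(np.array(P,float).reshape(-1,1,3),ci['rvec'],ci['tvec'],ci['mtx'],None)[0][:,0]
E
python3 - <<'E'
from h import *
T=cv2.imread('pics/top0.png');S=cv2.imread('pics/scene0.png')
ct,cs=camera_info('top'),camera_info('scene')
def lid(im,u,v,r=13):
    w=im[v-r:v+r,u-r:u+r].max(2)<50
    n,l,st,c=cv2.connectedComponentsWithStats(w.astype(np.uint8))
    k=1+np.argmax(st[1:,4]);return c[k]+[u-r,v-r],st[k]
for a,b in(((222,247),(224,164)),((242,219),(257,159)),((260,252),(238,187))):
    p,st=lid(T,*a);q,s2=lid(S,*b);print('lid',p,st,q,s2,tri(ct,p,cs,q),plane(ct,p,.088))
hsv=cv2.cvtColor(T,cv2.COLOR_BGR2HSV)
m=cv2.inRange(hsv,(15,60,170),(32,200,255));m[:, :270]=0;m[:,380:]=0;m[:195]=0;m[262:]=0
m=cv2.morphologyEx(m,cv2.MORPH_CLOSE,np.ones((9,9)))
c=max(cv2.findContours(m,0,1)[0],key=cv2.contourArea);r=cv2.minAreaRect(c);print(r)
for p in cv2.boxPoints(r):print(p,plane(ct,p,.074))
cv2.imwrite('pics/c.png',np.hstack([cv2.resize(T[195:265,270:390],None,fx=3.3,fy=3.3,interpolation=2),cv2.resize(S[170:270,250:360],(396,231),interpolation=2)]))
E
```

```text
Traceback (most recent call last):
ValueError: attempt to get argmax of an empty sequence
```

```bash
python3 - <<'E'
from h import *
T=cv2.imread('pics/top0.png');S=cv2.imread('pics/scene0.png')
ct,cs=camera_info('top'),camera_info('scene')
def lid(im,u,v,r=13):
    w=im[v-r:v+r,u-r:u+r].astype(int);w=(w.max(2)<90)&(w.max(2)-w.min(2)<22)
    n,l,st,c=cv2.connectedComponentsWithStats(w.astype(np.uint8))
    if n<2:return (u,v),(im[v,u],'none')
    k=1+np.argmax(st[1:,4]);return c[k]+[u-r,v-r],st[k]
for a,b in(((222,247),(224,164)),((242,219),(257,159)),((260,252),(238,187))):
    p,st=lid(T,*a);q,s2=lid(S,*b);print('lid',p,st,q,s2,tri(ct,p,cs,q),plane(ct,p,.088))
hsv=cv2.cvtColor(T,cv2.COLOR_BGR2HSV)
m=cv2.inRange(hsv,(15,60,170),(32,200,255));m[:, :270]=0;m[:,380:]=0;m[:195]=0;m[262:]=0
m=cv2.morphologyEx(m,cv2.MORPH_CLOSE,np.ones((9,9)))
c=max(cv2.findContours(m,0,1)[0],key=cv2.contourArea);r=cv2.minAreaRect(c);print(r)
for p in cv2.boxPoints(r):print(p,plane(ct,p,.074))
cv2.imwrite('pics/c.png',np.hstack([cv2.resize(T[195:265,270:390],None,fx=3.3,fy=3.3,interpolation=2),cv2.resize(S[170:270,250:360],(396,231),interpolation=2)]))
E
```

```text
lid [219.78181818 248.98636364] [  3   7  17  17 220] [222.91208791 163.86263736] [  4   7  17  13 182] (array([0.45372253, 0.32390432, 0.08139043]), np.float64(0.0010551803403999797)) [0.45021307 0.32241151 0.088     ]
lid [239.54 219.98] [  3   7  17  15 200] [256.69714286 160.01142857] [  5   8  17  13 175] (array([0.55087157, 0.25129007, 0.0814513 ]), np.float64(0.0005853234110019256)) [0.54708377 0.25020653 0.088     ]
lid [258.60176991 253.54867257] [  3   7  18  16 226] [237.65116279 187.14883721] [  4   6  18  15 215] (array([0.41469025, 0.19639885, 0.0816972 ]), np.float64(0.0007576942290094231)) [0.41169229 0.19567153 0.088     ]
((322.0, 225.0), (44.0, 86.0), 90.0)
[279. 203.] [0.59814035 0.10766208 0.074     ]
[365. 203.] [ 0.54430181 -0.19688635  0.074     ]
[365. 247.] [ 0.37914972 -0.15899772  0.074     ]
[279. 247.] [0.42909425 0.12712594 0.074     ]
```

View pics/c.png

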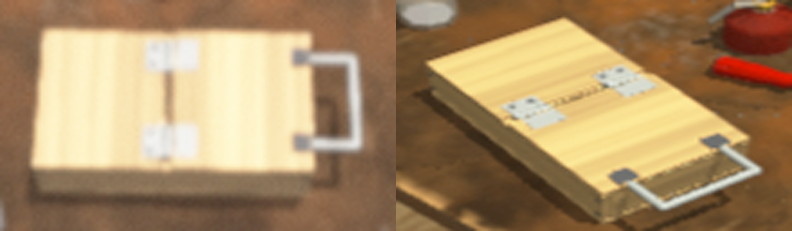

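The crop shows the top-face corners, the hinge line between the two plates and the bar ends: top (377,212) and (377,240), scene (324,260) and (350,244).

```bash
python3 - <<'E'
from h import *
ct,cs=camera_info('top'),camera_info('scene')
t=lambda u,v:(u/3.3+269.65,v/3.3+194.65)
s=lambda u,v:((u-396)/3.6+249.6,v/2.31+169.7)
for n,a,b,z in(('barfar',(354,57),(757,170),.072),('barnear',(354,147),(661,207),.072),('TL',(42,30),(563,18),.074),('TR',(312,32),(748,140),.074),('BR',(313,172),(602,193),.074),('BL',(35,168),(427,65),.074),('hingeF',(168,31),(656,75),.074),('hingeN',(168,170),(500,121),.074)):
    print(n,np.r_[tri(ct,t(*a),cs,s(*b))].round(4) if 0 else tri(ct,t(*a),cs,s(*b)),plane(ct,t(*a),z).round(3),plane(cs,s(*b),z).round(3))
E
```

```text
barfar (array([ 0.50243115, -0.23078145,  0.07137058]), np.float64(0.0011544269296945302)) [ 0.503 -0.231  0.072] [ 0.501 -0.231  0.072]
barnear (array([ 0.40413353, -0.20743327,  0.06504713]), np.float64(0.001137603911312546)) [ 0.401 -0.206  0.072] [ 0.401 -0.21   0.072]
TL (array([0.59720739, 0.09642091, 0.06531084]), np.float64(0.0011757775175377356)) [0.593 0.096 0.074] [0.59  0.09  0.074]
TR (array([ 0.53788873, -0.19263246,  0.07191453]), np.float64(0.004719189529382391)) [ 0.539 -0.193  0.074] [ 0.534 -0.194  0.074]
BR (array([ 0.38314941, -0.1585547 ,  0.06996014]), np.float64(0.0025960695458236167)) [ 0.38  -0.158  0.074] [ 0.383 -0.16   0.074]
BL (array([0.43944667, 0.12285855, 0.06253749]), np.float64(0.00187094346531043)) [0.434 0.122 0.074] [0.434 0.114 0.074]
hingeF (array([ 0.58135407, -0.0411182 ,  0.05071214]), np.float64(0.0016519208883032045)) [ 0.568 -0.039  0.074] [ 0.567 -0.055  0.074]
hingeN (array([ 0.40728966, -0.01182806,  0.07546115]), np.float64(2.9473909516751484e-05)) [ 0.408 -0.012  0.074] [ 0.408 -0.011  0.074]
```

```bash
cat >> h.py <<'E'
from scipy.spatial.transform import Rotation as Ro
def go(P,s=None):
    s=s or manip.get_state();w,x,y,z=s['ee_rot'];R=Ro.from_quat([x,y,z,w])
    d=R.inv().apply(np.array(P)-s['position'])*1000
    ty=R.as_matrix()[:,1];print('tool delta mm',d.round(1),'toolY yaw',np.arctan2(ty[1],ty[0]).round(3),'F',s['contact_force'].round(1),'w',round(s['width'],4),'g',s['gripper_force'],'pos',s['position'].round(4))
E
python3 -m crank '{"translation":[[-34,-11,0],[-34,-11,0],[-34,-11,0],[-34,-11,0],[-34,-11,0],[-34,-11,0],[-34,-11,0],[-33,-10,0]],"roll":[0,0,0,0,0,0,0,0],"fingers":[1,1,1,1,1,1,1,1]}'
python3 -m crank '{"translation":[[0,0,0],[0,0,0]],"roll":[0,0],"fingers":[1,1]}'
python3 - <<'E'
from h import *
go([.455,.324,.23]);c=camera_info('wrist');im=get_image('wrist');cv2.imwrite('pics/w1.png',im)
print(proj(c,[[.455,.324,.094],[.455,.324,0]]))
E
```

```text
clock: 0.9
position: [0.455, 0.323, 0.2309]
ee_rot: [-0.0, 0.22, 0.975, -0.0]
contact_force: [0.8, 0.6, -0.2]
width: 0.0853
gripper_force: 0.0
clock: 1.1
position: [0.4543, 0.3239, 0.2308]
ee_rot: [-0.001, 0.221, 0.975, -0.0]
contact_force: [0.3, -0.7, 0.6]
width: 0.0853
gripper_force: 0.0
tool delta mm [-0.6  0.4  0.8] toolY yaw 1.125 F [ 0.3 -0.7  0.6] w 0.0853 g 0.0 pos [0.4543 0.3239 0.2308]
[[323.38941458 194.00249767]
 [323.21318151 173.63227537]]
```

View pics/w1.png

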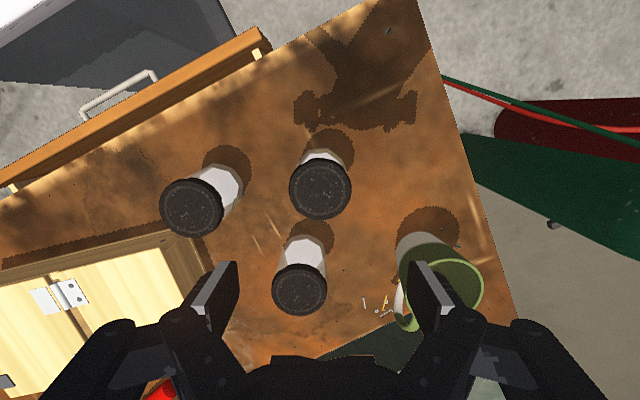

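The target jar's lid top is at (320,189), against a prediction of (323,194). The mug rim is at (441,281), to the right. I'll check both positions.

```bash
python3 - <<'E'
from h import *
c=camera_info('wrist');P=plane(c,(320,188.5),.094);print(P,plane(c,(441,281),.099),plane(c,(299,291),.094),plane(c,(191,208),.094))
for p in((289,188),(351,188)):print(plane(c,p,.092))
go([P[0],P[1],.04])
E
```

```text
[0.44791215 0.3239749  0.094     ] [0.59564473 0.39799083 0.099     ] [0.54429706 0.25210745 0.094     ] [0.41059097 0.19776847 0.094     ]
[0.43475954 0.29615512 0.092     ]
[0.46110355 0.35173386 0.092     ]
tool delta mm [  4.8  -2.8 190.9] toolY yaw 1.126 F [-0.5  0.5 -0.3] w 0.0853 g 0.0 pos [0.4537 0.3244 0.2309]
```

```bash
python3 -m crank '{"translation":[[4,-2,20],[0,0,35],[0,0,35],[0,0,35],[0,0,30],[0,0,20],[0,0,14],[0,0,0]],"roll":[0,0,0,0,0,0,0,0],"fingers":[1,1,1,1,1,1,1,1]}'
python3 -m crank '{"translation":[[0,0,0],[0,0,0],[0,0,0],[0,0,0],[0,0,0],[0,0,0],[0,0,0],[0,0,0]],"roll":[0,0,0,0,0,0,0,0],"fingers":[0.6,0.6,0.6,0.6,0.6,0.6,0.6,0.6]}' 35
```

```text
clock: 1.95
position: [0.4471, 0.3245, 0.0403]
ee_rot: [-0.002, 0.219, 0.976, -0.002]
contact_force: [-0.7, -0.7, 0.5]
width: 0.0854
gripper_force: 0.0
clock: 2.75
position: [0.4501, 0.3247, 0.0435]
ee_rot: [0.0, 0.22, 0.975, 0.001]
contact_force: [-1.3, -0.8, 6.3]
width: 0.0617
gripper_force: 36.9
```

```bash
python3 -m crank '{"translation":[[0,0,-10],[0,0,-20],[0,0,-30],[0,0,-35],[0,0,-35],[0,0,-30],[0,0,-15],[0,0,0]],"roll":[0,0,0,0,0,0,0,0],"fingers":[0.4,0.4,0.4,0.4,0.4,0.4,0.4,0.4]}' 40
python3 -m crank '{"translation":[[-12,-16,0],[-22,-30,0],[-27,-36,0],[-30,-38,0],[-30,-38,0],[-24,-32,0],[-14,-20,0],[-5,-9,0]],"roll":[0,0,0,0,0,0,0,0],"fingers":[0.4,0.4,0.4,0.4,0.4,0.4,0.4,0.4]}'
python3 -m crank '{"translation":[[0,0,0],[0,0,0],[0,0,0]],"roll":[0,0,0],"fingers":[0.4,0.4,0.4]}'
python3 - <<'E'
from h import *
go([.504,.056,.116]);c=camera_info('wrist');im=get_image('wrist');cv2.imwrite('pics/w2.png',im)
B=np.array([.488,-.029]);x=np.array([.982,-.189]);y=np.array([.189,.982])
for a,b in((-.08,0),(.08,0),(-.08,.14),(.08,.14)):
    q=B+a*x+b*y;print(proj(c,[[*q,.074]])[0].round(0))
E
```

```text
clock: 3.55
position: [0.4512, 0.325, 0.2201]
ee_rot: [0.002, 0.22, 0.975, 0.002]
contact_force: [-0.6, 0.8, -3.7]
width: 0.061
gripper_force: 44.3
clock: 4.35
position: [0.5035, 0.0536, 0.2158]
ee_rot: [-0.001, 0.222, 0.975, -0.001]
contact_force: [0.2, 0.1, -3.5]
width: 0.0612
gripper_force: 44.4
clock: 4.65
position: [0.5035, 0.0574, 0.217]
ee_rot: [-0.0, 0.219, 0.976, 0.0]
contact_force: [0.1, 0.1, -3.5]
width: 0.0612
gripper_force: 44.4
tool delta mm [ -1.2  -1.1 101. ] toolY yaw 1.128 F [ 0.1  0.1 -3.5] w 0.0612 g 44.426044228021055 pos [0.5035 0.0574 0.217 ]
[213. 137.]
[265. 278.]
[357.  98.]
[388. 250.]
```

View pics/w2.png

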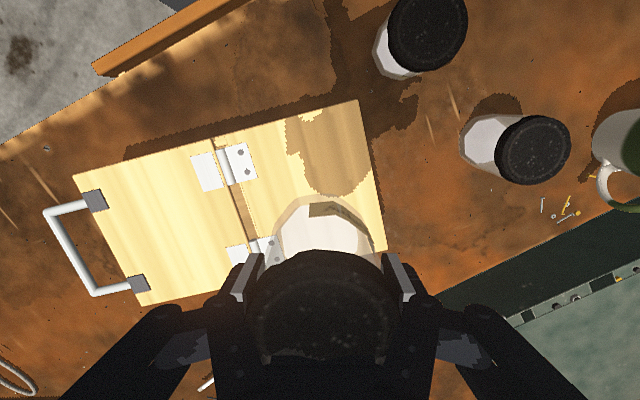

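The projected shelf corners match the picture to about 2 px (hinge end (213,138), corner (357,100)). The jar hangs upright over the shelf, so I'll lower it.

```bash
python3 -m crank '{"translation":[[-1,-1,10],[0,0,20],[0,0,25],[0,0,20],[0,0,12],[0,0,6],[0,0,3],[0,0,0]],"roll":[0,0,0,0,0,0,0,0],"fingers":[0.4,0.4,0.4,0.4,0.4,0.4,0.4,0.4]}'
python3 -m crank '{"translation":[[0,0,2],[0,0,0],[0,0,0]],"roll":[0,0,0],"fingers":[0.4,0.4,0.4]}'
python3 -m crank '{"translation":[[0,0,2],[0,0,0],[0,0,0]],"roll":[0,0,0],"fingers":[0.4,0.4,0.4]}'
```

```text
clock: 5.5
position: [0.5048, 0.0549, 0.1215]
ee_rot: [0.0, 0.22, 0.975, 0.0]
contact_force: [0.3, 0.1, -3.7]
width: 0.061
gripper_force: 44.5
clock: 5.8
position: [0.5047, 0.0547, 0.1198]
ee_rot: [0.001, 0.22, 0.975, 0.0]
contact_force: [0.2, -0.7, -4.1]
width: 0.0609
gripper_force: 44.5
clock: 6.1
position: [0.5043, 0.0548, 0.1173]
ee_rot: [-0.0, 0.22, 0.975, 0.0]
contact_force: [-0.4, -0.0, -3.9]
width: 0.0616
gripper_force: 44.5
```

```bash
python3 -m crank '{"translation":[[0,0,2],[0,0,0],[0,0,0]],"roll":[0,0,0],"fingers":[0.4,0.4,0.4]}'
python3 -m crank '{"translation":[[0,0,1],[0,0,0],[0,0,0]],"roll":[0,0,0],"fingers":[0.4,0.4,0.4]}'|sed -n 2,4p
```

```text
clock: 6.4
position: [0.5047, 0.0547, 0.1157]
ee_rot: [0.0, 0.22, 0.975, 0.0]
contact_force: [-0.2, -0.7, 1.0]
width: 0.0614
gripper_force: 43.9
position: [0.5048, 0.0546, 0.1155]
ee_rot: [0.001, 0.22, 0.975, -0.0]
contact_force: [-2.3, -0.9, 7.0]
```

It has touched down. Release and rise.

```bash
python3 -m crank '{"translation":[[0,0,-1],[0,0,0],[0,0,0],[0,0,0],[0,0,0],[0,0,0],[0,0,0],[0,0,0]],"roll":[0,0,0,0,0,0,0,0],"fingers":[0.72,0.76,0.8,0.85,0.9,0.95,1,1]}'
python3 -m crank '{"translation":[[0,0,-8],[0,0,-16],[0,0,-25],[0,0,-35],[0,0,-35],[0,0,-30],[0,0,-15],[0,0,0]],"roll":[0,0,0,0,0,0,0,0],"fingers":[1,1,1,1,1,1,1,1]}'
python3 - <<'E'
from h import *
c=camera_info('wrist');im=get_image('wrist');cv2.imwrite('pics/w3.png',im)
go([.452,-.219,.20])
B=np.array([.488,-.029]);x=np.array([.982,-.189]);y=np.array([.189,.982])
for b in(0,.078,.14):
    q=B+b*y;print(proj(c,[[*q,.074],[*q,.166]]).round(0))
E
```

```text
clock: 7.5
position: [0.5044, 0.0548, 0.1153]
ee_rot: [0.0, 0.22, 0.975, 0.0]
contact_force: [0.3, -0.5, 0.4]
width: 0.0853
gripper_force: 0.0
clock: 8.3
position: [0.5058, 0.0548, 0.2825]
ee_rot: [0.003, 0.22, 0.975, 0.001]
contact_force: [0.4, -0.7, -0.0]
width: 0.0852
gripper_force: 0.0
tool delta mm [ -69.6 -270.    80.4] toolY yaw 1.127 F [-0.  -0.4  0.2] w 0.0855 g 0.0 pos [0.5048 0.0548 0.2806]
[[255. 191.]
 [234. 219.]]
[[316. 176.]
 [314. 199.]]
[[366. 163.]
 [380. 183.]]
```

View pics/w3.png

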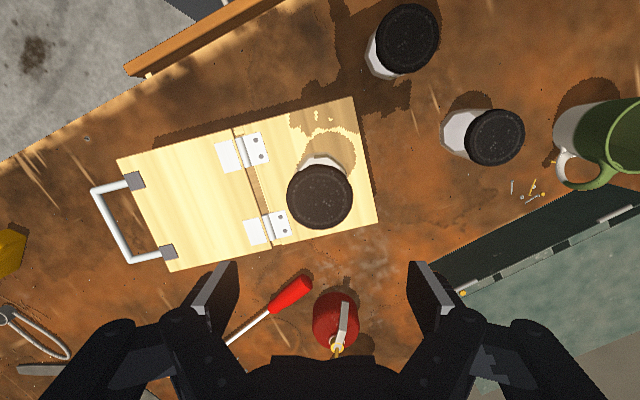

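The jar stands upright on the shelf with its lid at (320,196), close to the shelf centre. The bar runs from about (96,191) to (130,261).

```bash
python3 - <<'E'
from h import *
c=camera_info('wrist')
J=plane(c,(320,196),.166);a=plane(c,(97,191),.072);b=plane(c,(130,261),.072);print(J,a,b,(a+b)/2,np.linalg.norm(a-b),np.arctan2(*(b-a)[1::-1]))
d=J[:2]-[.488,-.029];print('jar in shelf frame',d@[.982,-.189],d@[.189,.982]-.078)
go([.453,-.2195,.2806])
E
python3 -m crank '{"translation":[[-9,-34,0],[-9,-34,0],[-9,-34,0],[-9,-34,0],[-9,-34,0],[-9,-34,0],[-9,-34,0],[-7,-32,0]],"roll":[0,0,0,0,0,0,0,0],"fingers":[1,1,1,1,1,0.5,0.5,0.5]}'
python3 -m crank '{"translation":[[0,0,0],[0,0,0],[0,0,0],[0,0,0]],"roll":[-0.127,-0.126,0,0],"fingers":[0.5,0.5,0.5,0.5]}'
python3 - <<'E'
from h import *
go([.453,-.2195,.06]);c=camera_info('wrist');im=get_image('wrist');cv2.imwrite('pics/w4.png',im);print(proj(c,[.453,-.2195,.072]))
E
```

```text
[0.50051058 0.05400452 0.166     ] [ 0.4017123  -0.20604085  0.072     ] [ 0.49901523 -0.22933437  0.072     ] [ 0.45036376 -0.21768761  0.072     ] 0.10005222542642077 -0.23496976908557055
jar in shelf frame -0.0034024646827669107 0.005874940469782194
tool delta mm [-7.090e+01 -2.699e+02 -2.000e-01] toolY yaw 1.127 F [-0.  -0.4  0.2] w 0.0855 g 0.0 pos [0.5048 0.0548 0.2806]
clock: 9.15
position: [0.4505, -0.2202, 0.2776]
ee_rot: [-0.001, 0.22, 0.975, 0.001]
contact_force: [0.2, 0.5, -0.3]
width: 0.0443
gripper_force: 0.0
clock: 9.55
position: [0.4512, -0.2188, 0.2782]
ee_rot: [-0.001, 0.097, 0.995, 0.001]
contact_force: [-0.9, 1.1, -1.0]
width: 0.0427
gripper_force: 0.0
tool delta mm [ -2.4  -0.6 218.2] toolY yaw 1.377 F [-0.9  1.1 -1. ] w 0.0427 g 0.0 pos [ 0.4512 -0.2188  0.2782]
[[322.20757464 179.30098601]]
```

View pics/w4.png

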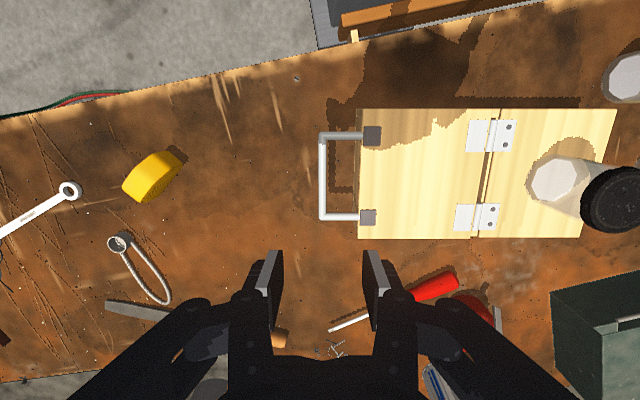

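The bar is vertical in the picture at column 323, rows 134–217, as predicted. I'll narrow the fingers, descend and grip.

```bash
python3 -m crank '{"translation":[[0,0,20],[0,0,35],[0,0,40],[0,0,40],[0,0,35],[0,0,25],[0,0,18],[0,0,10]],"roll":[0,0,0,0,0,0,0,0],"fingers":[0.35,0.35,0.35,0.35,0.35,0.35,0.35,0.35]}'
python3 -m crank '{"translation":[[0,0,0],[0,0,0],[0,0,0],[0,0,0],[0,0,0],[0,0,0],[0,0,0],[0,0,0]],"roll":[0,0,0,0,0,0,0,0],"fingers":[0.35,0.3,0.2,0,0,0,0,0]}' 60
python3 - <<'E'
from h import *
s=manip.get_state()
H=np.array([.488,-.029]);y=np.array([.189,.982])
print(s['position'],(s['position'][:2]-H)@y);go([.453,-.2195,.053])
E
```

```text
clock: 10.4
position: [0.4508, -0.2181, 0.0545]
ee_rot: [-0.001, 0.096, 0.995, 0.001]
contact_force: [-0.5, -0.1, -0.9]
width: 0.0298
gripper_force: 0.0
clock: 11.2
position: [0.4525, -0.2195, 0.0575]
ee_rot: [0.001, 0.095, 0.995, -0.0]
contact_force: [0.2, 1.2, 6.8]
width: 0.0077
gripper_force: 58.6
[ 0.45251901 -0.21951959  0.0574795 ] -0.19379614115203167
tool delta mm [-0.5  0.1  4.5] toolY yaw 1.38 F [0.2 1.2 6.8] w 0.0077 g 58.60724151134491 pos [ 0.4525 -0.2195  0.0575]
```

```bash
python3 -m crank '{"translation":[[0,0.2,-9.6],[0,0.7,-9.5],[0,1.2,-9.5],[0,1.6,-9.4],[0,2.1,-9.3],[0,2.6,-9.2],[0,3.0,-9.1],[0,3.4,-8.9]],"roll":[0,0,0,0,0,0,0,0],"fingers":[0,0,0,0,0,0,0,0]}'
python3 - <<'E'
from h import *
s=manip.get_state();d=s['position']-[.4525,-.2195,.0562];y=d[:2]@[.189,.982];z=d[2]
print('y,z',y,z,'theta',np.arctan2(z,.195-y),'r',np.hypot(z,.195-y));go([.4525,-.2195,.0575])
E
```

```text
clock: 12.0
position: [0.4551, -0.2056, 0.1321]
ee_rot: [0.001, 0.095, 0.995, -0.001]
contact_force: [3.3, -4.4, -0.9]
width: 0.0075
gripper_force: 58.4
y,z 0.01412773839710047 0.07586716768932816 theta 0.39716177068206393 r 0.19613924174052566
tool delta mm [  0.1 -14.   74.6] toolY yaw 1.38 F [ 3.3 -4.4 -0.9] w 0.0075 g 58.43849837779999 pos [ 0.4551 -0.2056  0.1321]
```

```bash
python3 -m crank '{"translation":[[0,3.9,-8.7],[0,4.3,-8.6],[0,4.7,-8.3],[0,5.1,-8.1],[0,5.5,-7.8],[0,5.9,-7.5],[0,6.2,-7.2],[0,6.6,-6.9]],"roll":[0,0,0,0,0,0,0,0],"fingers":[0,0,0,0,0,0,0,0]}'
python3 - <<'E'
from h import *
s=manip.get_state();d=s['position']-[.4525,-.2195,.0562];y=d[:2]@[.189,.982];z=d[2]
print('y,z',y,z,'theta',np.arctan2(z,.195-y),'r',np.hypot(z,.195-y))
cv2.imwrite('pics/w5.png',np.hstack([get_image('wrist')[::2,::2],get_image('scene')[100:300,200:420]]))
E
```

```text
clock: 12.8
position: [0.463, -0.1659, 0.1961]
ee_rot: [0.001, 0.095, 0.995, -0.003]
contact_force: [2.3, -7.7, 4.2]
width: 0.0075
gripper_force: 58.5
y,z 0.05461381869976679 0.13987485071635336 theta 0.7835736856495363 r 0.19817480607530336
```

View pics/w5.png

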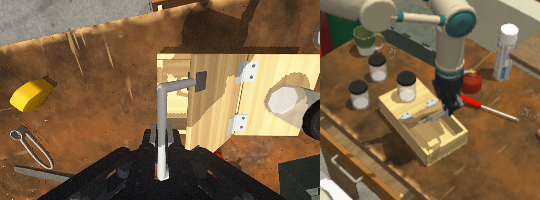

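The flap is following with the bar mid-pinch, and the jar is standing. The tool sits slightly low, so I'll raise it about 2.5 mm during the next arc.

```bash
python3 -m crank '{"translation":[[0,6.9,-7.6],[0,7.2,-7.2],[0,7.5,-6.4],[0,7.8,-5.5],[0,8.1,-5.1],[0,8.3,-4.7],[0,8.6,-4.3],[0,8.7,-3.9]],"roll":[0,0,0,0,0,0,0,0],"fingers":[0,0,0,0,0,0,0,0]}'
python3 - <<'E'
from h import *
s=manip.get_state();d=s['position']-[.4525,-.2195,.0562];y=d[:2]@[.189,.982];z=d[2]
print('y,z',y,z,'theta',np.arctan2(z,.195-y),'r',np.hypot(z,.195-y))
E
```

```text
clock: 13.7
position: [0.4752, -0.1037, 0.2417]
ee_rot: [0.002, 0.095, 0.995, -0.003]
contact_force: [1.6, -7.4, 8.5]
width: 0.0075
gripper_force: 58.7
y,z 0.11799586117126554 0.18553712066496156 theta 1.177397503541923 r 0.20088220563653594
```

```bash
python3 -m crank '{"translation":[[0,8.9,-4.4],[0,9.1,-4.0],[0,9.2,-3.2],[0,9.3,-2.1],[0,9.4,-1.6],[0,9.5,-1.2],[0,9.5,-0.7],[0,6,-0.2]],"roll":[0,0,0,0,0,0,0,0],"fingers":[0,0,0,0,0,0,0,0]}'
python3 -m crank '{"translation":[[0,2.5,0],[0,0,0],[0,0,0]],"roll":[0,0,0],"fingers":[0,0,0]}'
python3 - <<'E'
from h import *
s=manip.get_state();P=s['position'];d=P-[.4525,-.2195,.0562];y=d[:2]@[.189,.982]
print('y,z',y,d[2],'vs hinge along y',(P[:2]-[.488,-.029])@[.189,.982],'qd',abs(s['qd']).max());go([.488,-.029,P[2]],s)
cv2.imwrite('pics/t6.png',get_image('top'));cv2.imwrite('pics/s6.png',get_image('scene'))
a=cv2.imread('pics/t6.png')[180:280,250:400];b=cv2.imread('pics/s6.png')[130:270,220:370]
cv2.imwrite('pics/c6.png',np.hstack([cv2.resize(a,(390,260),interpolation=2),cv2.resize(b,(400,260),interpolation=2)]))
E
```

```text
clock: 14.5
position: [0.4891, -0.0323, 0.258]
ee_rot: [0.002, 0.095, 0.995, -0.001]
contact_force: [4.2, -4.7, 4.0]
width: 0.0072
gripper_force: 61.8
clock: 14.8
position: [0.4894, -0.0293, 0.2585]
ee_rot: [0.002, 0.095, 0.995, -0.0]
contact_force: [3.5, -1.4, 7.4]
width: 0.007
gripper_force: 61.5
y,z 0.19379807774449206 0.20230274137339796 vs hinge along y 1.757774449207687e-05 qd 0.002897837421880097
tool delta mm [ 1.5 -0.  -0. ] toolY yaw 1.381 F [ 3.5 -1.4  7.4] w 0.007 g 61.458213329315186 pos [ 0.4894 -0.0293  0.2585]
```

View pics/c6.png

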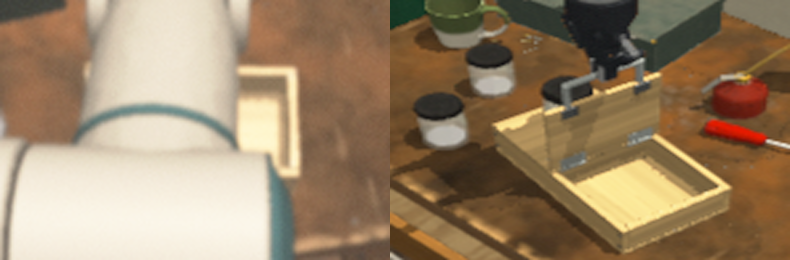

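The flap looks upright with the bar in the pinch and the jar standing behind it. The bar ends in the scene image are about (286,174) and (313,163). I'll check the angle and see whether the grip is steady.

```bash
python3 - <<'E'
from h import *
cs=camera_info('scene')
a=plane(cs,(285.6,173.7),.267);b=plane(cs,(312.6,163.2),.267);m=(a+b)/2
print(a,b,np.linalg.norm(a-b),'bar past hinge',(m[:2]-[.488,-.029])@[.189,.982])
E
python3 -m crank '{"translation":[[0,0,0],[0,0,0],[0,0,0],[0,0,0],[0,0,0],[0,0,0],[0,0,0],[0,0,0]],"roll":[0,0,0,0,0,0,0,0],"fingers":[0,0,0,0,0,0,0,0]}'
```

```text
[ 0.44644072 -0.01577151  0.267     ] [ 0.53316162 -0.04236536  0.267     ] 0.09070692848157898 bar past hinge 0.00027322108030148945
clock: 15.7
position: [0.4894, -0.0293, 0.2585]
ee_rot: [0.002, 0.095, 0.995, -0.0]
contact_force: [3.7, -1.4, 6.4]
width: 0.0071
gripper_force: 61.5
```

The tool reading and the scene camera both put the bar within about 1 mm of the hinge line. Position, width and force are all steady, so I'm handing it in.

```bash
python3 -c "
from rig import manip
print(manip.sign_off())"
```

```text
the job is handed in; nothing more can be done
None
```

I handed the job in at about 16 s: the jar stands upright and released near the centre of the shelf, and the gripper still holds the flap by its bar, straight up to within about 1 mm of the hinge line; the sign-off returned no verdict.

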